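# Unload the lens bonding jig

### The job

Unload the bonding jig: lift the ring-shaped steel weight up and off the jig's post and stand it gently on the round cork pad, fully on the pad. Then swing the jig's spring-return cam lever up to the cam's highest lift, lever straight up, so that the lens module is pushed up out of its nest, and keep hold of it: finish while still holding the lever there, as it falls back by itself when let go. Leave everything else on the bench where it is.

Things in the scene. Friction and masses are not known exactly. Their poses are not given: they have to be found in the camera images.
- jig: Aluminium jig fixed to the bench: base plate 150 x 130 x 10 mm (x, y, z), nest block 100 x 86 mm with its top 89 mm above the bench, open underneath. A round-nosed steel post, 10 mm thick, stands in the middle of the nest, its top 143 mm above the bench. Origin: underside of the base, below the post, z up. The lever is on its +y side and at rest points along its -x
- cam_axis (a point): Point on the lever's pivot axis, in the plane in which the middle of the lever's grip swings: 58 mm to the jig's +y side of the post, 40 mm above the bench. The pivot axis runs level, along the jig's y.
- handle: The lever: a flat steel bar 8 mm thick with a black cylindrical grip across its free end, 26 mm diameter, 30 mm long, its axis parallel to the pivot axis (the jig's y). Origin in the grip's centre, 110 mm from the pivot axis. At rest the grip is 40 mm above the bench with free space round it; with the lever straight up it is 150 mm up, above cam_axis
- cam_lever (a joint): Angle of the cam lever, rad. 0: at rest, level. It grows as the grip swings up and over towards the jig's +x. 1.571: lever straight up, the cam at its highest lift; beyond that the lift falls again, up to a stop at 2.0. A spring pulls it back to 0 with about 0.28 N m when upright (2.5 N at the grip), less lower down.
- ejector (a joint): Lift of the ejector pins under the module, m: 0 down, 0.010 at the cam's highest lift (0.010 times the sine of the lever angle). Moved only by the lever.
- weight: Plain steel ring-shaped weight, 50 mm outer diameter, 45 mm high, bore 15 mm, about 0.6 kg. It sits over the jig's post, on the module, with its underside 89 mm and its top 134 mm above the bench. Origin: centre of its underside, z up along the bore.
- module: Lens module in the jig's nest, under the weight: black plastic block 56 x 44 x 12 mm with a steel ring round a 14 mm hole, through which the post passes. At rest its top is flush with the nest. Origin: centre of its underside, 77 mm above the bench at rest, 87 mm when ejected.
- pad: Round cork pad, 130 mm diameter, 4 mm thick, fixed flat on the bench beside the jig. Origin: centre of its underside.
- module_a: Bystander near the pad: spare black lens module 56 x 44 x 12 mm lying on the bench. Origin: centre of its underside.
- module_b: Bystander near the pad: another spare lens module 56 x 44 x 12 mm on the bench. Origin: centre of its underside.
- small_weight: Bystander near the pad: small steel ring weight, 36 mm diameter, 22 mm high, standing on the bench. Origin: centre of its underside.
- glue: Bystander on the far side of the jig: small white adhesive bottle, 32 mm diameter, 80 mm high. Origin: centre of its underside.
- tape_roll: Bystander far out in the middle: white ring-shaped roll core, 70 mm diameter, 22 mm high, lying flat. Origin: centre of its underside.
- screwdriver: Bystander far to the right: screwdriver 170 mm long, blue handle, lying on the bench. Origin: underside of its middle.
- mug: Bystander far to the left: black mug, 80 mm diameter, 95 mm high. Origin: centre of its underside.
There are look-alikes about, which are no part of the job. Of the things that look like the pad, the smallest one is meant.

How it is judged (in metres and radians):
On the way, in this order (a step that is already met when the one before it is completed fails the run):
1. the weight is lifted clear above the post (z of weight in the frame of jig above 0.143 m), for 0.05 s.
2. the weight stands upright, fully on the cork pad, and is let go (horizontal distance between weight and pad below 0.042 m and z of weight in the frame of pad below 0.008 m and angle between weight's own z axis and vertical below 0.1 rad and linear speed of weight below 0.03 m/s and contact force between the fingers and weight below 0.05 N), for 0.3 s.
3. the lever is held at the cam's highest lift and the module stands up out of its nest (value of joint cam_lever between 1.4 and 1.74 rad and value of joint ejector above 0.0093 m and z of module in the frame of jig above 0.0845 m and angle between module's own z axis and vertical below 0.15 rad and horizontal distance between module and jig below 0.006 m and contact force between any of the fingers, the arm and handle above 0.5 N), for 0.5 s.
At the end, for the whole second after the job is handed in: Weight upright, still and let go on the pad, centre within 42 mm of its centre; robot touches the lever (over 0.5 N) and keeps it still within 0.17 rad of straight up, ejector at least 9.3 mm up; module level round the post, at least 7.5 mm above where it lay, not touched by the fingers (all of step 2 and all of step 3 and velocity of joint cam_lever between -0.1 and 0.1 rad/s and contact force between the fingers and module below 0.05 N and contact force between anything else and weight above 1 N); the arm keeps its last pose, push and grip.
It fails at once if the cam lever is worked while the weight still sits on the module (value of joint cam_lever above 0.25 rad and horizontal distance between weight and jig below 0.03 m).
It fails at once if the weight is dropped (falls faster than 0.6 m/s out of the fingers) (linear speed of weight above 0.6 m/s and contact force between the fingers and weight below 0.1 N).
It fails at once if another thing on the bench is pushed away more than 25 mm or tipped over (distance of any of module_a, module_b, small_weight, glue, tape_roll, screwdriver, mug from where it was at the start of the episode above 0.025 m or angle between any of glue, mug's own z axis and vertical above 0.5 rad).
It also fails if it takes over 61 s, if anything falls off the work surface, if the arm or the gripper's body presses on something with over 40 N, if the wrist force passes 120 N, or if a joint passes its speed limit or range.

### The arm

A 6-joint arm with a two-finger parallel gripper is mounted at the origin on the work surface. World frame = base frame: x ahead of the robot, y to its left, z up, the work surface at z = 0. Lengths are in mm, angles in rad, forces in N, time in s.
With the tool pointing down it reaches from about 350 to 775 mm from the base axis. Payload 7.3 kg.
Tool frame: the origin (TCP) lies on the mounting face of the last link; the fingertips stand 178 mm ahead of it and the grasp point (between the pads) lies 159 mm ahead of it; z points along the fingers, y is the line along which they close (so a half turn about z gives the same grasp; the last joint's range is limited). The gripper opens to 92 mm and grips with 3 to 60 N. Pads are 19 mm wide; open, the fingers measure 130 mm over their backs; the gripper's body (75 mm by 190 mm) begins 47 mm behind the grasp point.
Start: joints at [-0.146, 0.342, 1.524, -0, 1.275, -0.146], TCP at [525.003, 0.022, 404.741] pointing down, gripper open.
Joint ranges: [-2.53, 2.53], [-0.77, 2.02], [0.04, 2.7], [-1, 4.14], [0.28, 2.66], [-3.11, 3.11]. Speed limits (rad/s): [2.57, 2.57, 3.14, 3.14, 3.14, 3.14].

### API

Orientations are given as [roll, pitch, yaw] about the fixed x, y, z axes, in that order (R = Rz(yaw) Ry(pitch) Rx(roll)).
In Python, from plant import bot, vision gives the robot as it stands. The module is installed in compiled form; this text tells all that it offers.
- The arm moves only by the tool tcp_steps, called after "Emit:" as name([rows], argument=value, ...), one row to a line, values as JSON. Schema: {"type":"object","properties":{"segments":{"type":"array","items":{"type":"object","properties":{"finger_gap":{"type":"number"},"x":{"type":"number"},"y":{"type":"number"},"z":{"type":"number"},"spin":{"type":"number"}},"additionalProperties":false,"required":["finger_gap"]},"minItems":1,"maxItems":5},"only":{"type":"string"},"quiet":{"type":"boolean"},"lines":{"type":"string"}},"required":["segments"],"additionalProperties":false}. segments is a list of rows, 1 to 5 of them, each an object with the fields finger_gap (the finger opening in mm), x, y, z (the shift in normalised numbers (1 is 600 mm)), spin (a turn about the tool's z in a scale on which 1.0 is pi rad); a field left out counts as zero (the opening has to be given); each row is the pose to reach, as a shift and turn from the pose commanded when the call began, along the tool's axes at that moment; what a row does not reach only later rows make up. A row lasts 1/8 s, in which the tool goes at most 62.5 mm and 0.188 rad, less where a joint would pass 70% of its speed; a pose out of reach is approached as far as the arm can. The fingers move at their own pace and stop on an object; the grip force is fixed at half the most. Time passes only in rows, so rows that do not move let the fingers close. The tool returns the time, the measured TCP pose, the force, the opening and the grip force at its end. only (a regular expression) keeps the lines of the reply that match it, lines (a string "A,B") keeps lines A to B, and quiet returns only ok. A shift or turn number past 1, either way, is cut back to 1. Input that does not fit is refused with a message, and nothing moves.
- bot.get_obs(): the state, without advancing time (a new reading comes with each control period).
- vision.capture(name): name is "scene" or "side" or "wrist"; returns a dict with "color" (420x560x3 uint8, red, green, blue), "K" (3x3 intrinsics, pixels), "R" (3x3) and "t" (3): a world point X has camera coordinates R X + t. Camera axes: x right, y down, z forward; pixel columns grow to the right and rows downward; lengths in mm; the calibration is good to about 2 mm. A picture is of the moment at which its call begins. There is no depth.
- bot.close_job(): hands the job in; it is judged then, once.
The state is a dict: "time": time; "joint_positions": joint angles; "dq": joint speeds; "tau": joint torques, N m; "tool_pos": TCP position; "tcp_rot": TCP orientation; "contact_force": force on the tool from outside, world axes, zero at the start; "moment": the same for the moment, N m; "grip_width": finger opening in mm; "finger_force": force on a finger pad.
Only numpy, scipy, OpenCV 4.12 (cv2) and the standard library are available. Lean on these libraries where they do the work, as an engineer would, in place of code of your own. Each camera call takes 0.05 s, during which the arm holds its last target. There are 200 camera calls.

## Working session

There is one attempt and no reset: what is moved stays moved. The work goes in short steps, Python scripts to look and compute and a tool call to move; the robot and the scene stay as the last step left them, time stands still between calls to the robot, and variables do not carry over. Pictures are saved under pics/ and viewed, at most 10 in all, crops included, and the job is handed in when it is done.

```bash
mkdir -p pics
```

Create h.py:
```python
import cv2, numpy as np
from plant import bot, vision
def cap(n, save=None):
    d=vision.capture(n)
    if save: cv2.imwrite('pics/'+save, d['color'][:,:,::-1])
    return d
def ray(d,u,v):
    R=np.array(d['R']);t=np.array(d['t']).ravel()
    c=-R.T@t; r=R.T@np.linalg.inv(d['K'])@np.array([u,v,1.]); return c,r
def onz(d,u,v,z):
    c,r=ray(d,u,v); return c+r*(z-c[2])/r[2]
def proj(d,X):
    p=np.array(d['K'])@(np.array(d['R'])@np.array(X,float)+np.array(d['t']).ravel()); return p[:2]/p[2]
```

Run:
```python
from h import *
a=cap('scene');b=cap('side');
im=np.hstack([a['color'],b['color']])[:,:,::-1]
cv2.imwrite('pics/scene.png',cv2.resize(a['color'][:,:,::-1],(800,600),interpolation=2))
cv2.imwrite('pics/side.png',cv2.resize(b['color'][:,:,::-1],(800,600),interpolation=2))
cv2.imwrite('pics/scene_raw.png',a['color'][:,:,::-1]);cv2.imwrite('pics/side_raw.png',b['color'][:,:,::-1])
o=bot.get_obs();print({k:np.round(v,3).tolist() for k,v in o.items()})
for d in(a,b):print(ray(d,280,210))
```

```text
{'time': 0.1, 'joint_positions': [-0.146, 0.343, 1.525, -0.0, 1.275, -0.146], 'dq': [-0.0, -0.002, -0.001, 0.0, -0.001, 0.0], 'tau': [0.001, -43.2, -24.469, 0.072, 0.053, -0.0], 'tool_pos': [524.882, 0.05, 404.12], 'tcp_rot': [-3.14, -0.0, 1.571], 'contact_force': [-0.793, -0.444, 0.255], 'moment': [-0.06, 0.047, 0.02], 'finger_force': 0.0, 'grip_width': 91.634}
(array([1142.14635716,  550.07407057,  933.61509013]), array([-0.52421464, -0.4166425 , -0.74297092]))
(array([ 121.85066499, -788.10531672,  855.57074143]), array([ 0.34860082,  0.67801439, -0.64713902]))
```

View pics/scene.png

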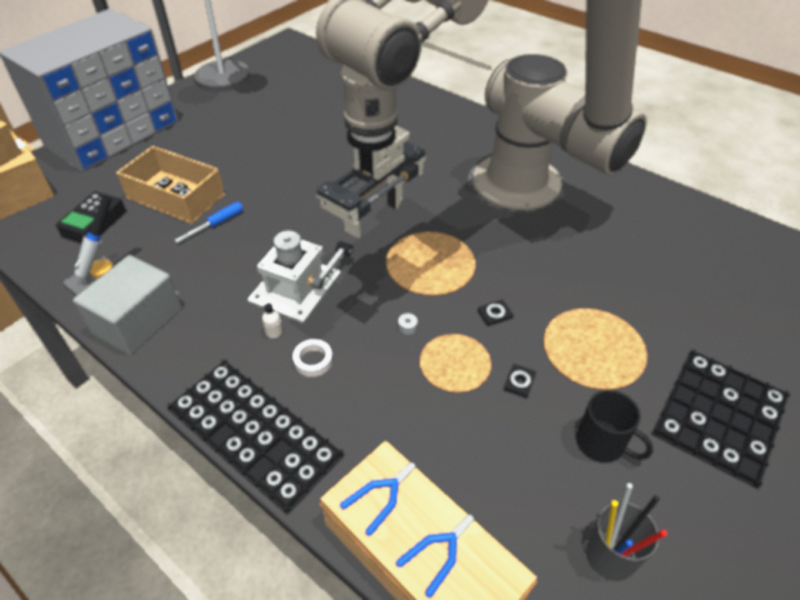

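View pics/side.png

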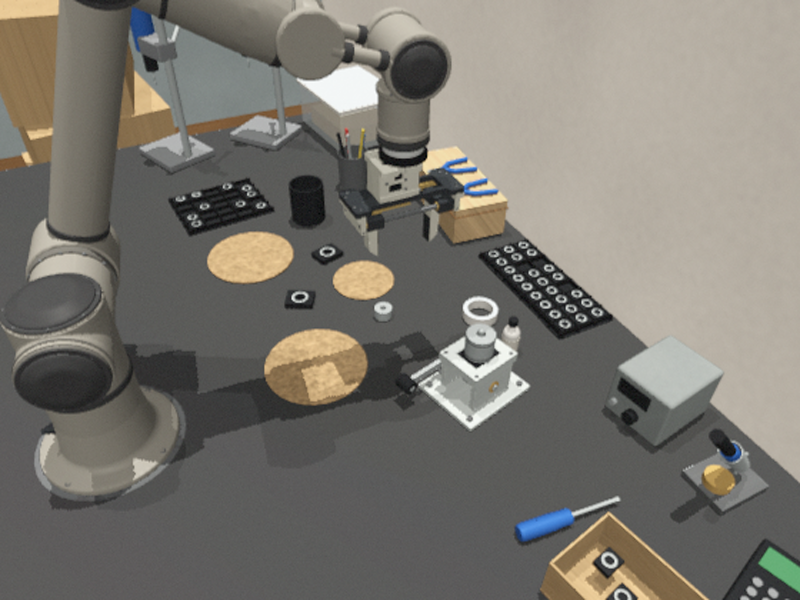

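The scene view shows three cork pads at about (431,262), (455,362) and (596,347) in the 800 px view. The middle one looks smallest, at about 130 mm. The jig with the ring weight is at (290,260), and the lever grip, pointing towards the robot, is at (345,252). In the side view the pads are at (316,366), (363,280) and (250,257), the weight top at (481,333) and the grip at (406,383). Next I'll measure them.

Create m.py:
```python
from h import *
a=vision.capture('scene');b=vision.capture('side')
crops=[]
for n,d,box in(('scene',a,(150,150,470,290)),('side',b,(130,150,380,310))):
    im=d['color'];hsv=cv2.cvtColor(im,cv2.COLOR_RGB2HSV)
    m=cv2.inRange(hsv,(8,70,60),(28,255,255));m=cv2.morphologyEx(m,cv2.MORPH_CLOSE,np.ones((5,5)))
    x0,y0,x1,y1=box;mm=np.zeros_like(m);mm[y0:y1,x0:x1]=m[y0:y1,x0:x1]
    cs,_=cv2.findContours(mm,0,1)
    for c in cs:
        if cv2.contourArea(c)<500: continue
        P=np.array([onz(d,*p[0],4) for p in c])[:,:2].astype(np.float32)
        (cx,cy),r=cv2.minEnclosingCircle(P);e=cv2.fitEllipse(P)
        print(n,'pad px',cv2.boundingRect(c),'world',np.round([cx,cy,2*r]),np.round(e[0]),np.round(e[1]))
A=a['color'][190:285,270:370,::-1];Bc=a['color'][150:225,165:265,::-1]
C=b['color'][170:230,220:300,::-1];D=b['color'][215:305,270:380,::-1]
f=lambda x:cv2.resize(x,(400,300),interpolation=cv2.INTER_CUBIC)
cv2.imwrite('pics/crop.png',np.vstack([np.hstack([f(A),f(Bc)]),np.hstack([f(C),f(D)])]))
```

```bash
python3 m.py
```

```text
scene pad px (293, 233, 51, 42) world [541. 202. 135.] [541. 202.] [131. 133.]
scene pad px (380, 215, 74, 59) world [347. 385. 196.] [347. 384.] [189. 193.]
scene pad px (270, 162, 63, 45) world [360.   9. 196.] [360.   9.] [190. 192.]
side pad px (185, 230, 73, 54) world [360.   8. 194.] [360.   8.] [187. 191.]
side pad px (233, 182, 43, 28) world [540. 201. 135.] [540. 200.] [129. 131.]
side pad px (145, 162, 61, 37) world [347. 385. 196.] [347. 384.] [187. 191.]
side pad px (307, 150, 47, 20) world [865. 278. 181.] [852. 279.] [113. 183.]
```

View pics/crop.png

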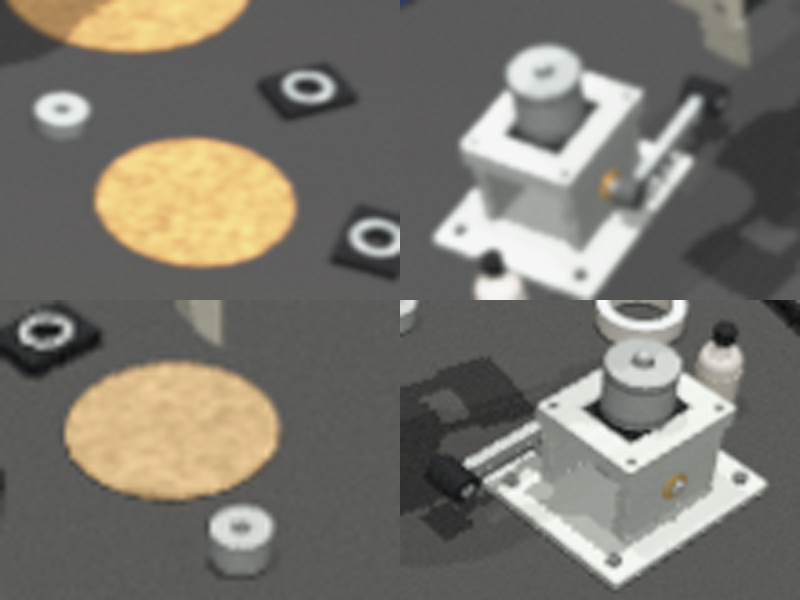

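The enlarged crop confirms the pad. Candidates are scene (431,262) at 190 mm, (596,347) at 190 mm and (455,362) at 131 mm. The last is the smallest and matches 130 mm; it sits at about world (540.5, 201.5). In the crop the weight top is at (543,73) and (642,363), the grip at (705,93) and (455,477), and the nest and base corners are visible. I'll triangulate those.

Create t.py:
```python
from h import *
a=vision.capture('scene');b=vision.capture('side')
sA=lambda x,y:((x-400)/4+165,y/4+150)
sB=lambda x,y:((x-400)/3.6364+270,(y-300)/3.3333+215)
for nm,p,z in(('wtop',(543,72),134),('nestL',(462,145),89),('nestB',(570,183),89),('nestR',(642,92),89),('baseL',(433,238),10),('baseB',(582,298),10),('baseR',(692,158),10),('grip',(705,93),40)): print('sc',nm,onz(a,*sA(*p),z).round(1))
for nm,p,z in(('wtop',(642,363),134),('nestL',(539,407),89),('nestB',(632,470),89),('nestR',(736,407),89),('baseR',(767,485),10),('baseB',(617,587),10),('baseL',(485,484),10),('grip',(455,477),40)): print('si',nm,onz(b,*sB(*p),z).round(1))
def tri(p,q):
    c1,r1=ray(a,*p);c2,r2=ray(b,*q);s=np.linalg.lstsq(np.c_[r1,-r2],c2-c1,rcond=None)[0];return ((c1+r1*s[0]+c2+r2*s[1])/2).round(1),np.linalg.norm(c1+r1*s[0]-c2-r2*s[1]).round(1)
print(tri(sA(543,72),sB(642,363)),tri(sA(705,93),sB(455,477)))
```

```bash
python3 t.py
```

```text
sc wtop [ 594.2 -160.8  134. ]
sc nestL [ 650.4 -190.6   89. ]
sc nestB [ 629.1 -107.1   89. ]
sc nestR [ 533.8 -131.4   89. ]
sc baseL [ 681.6 -205.6   10. ]
sc baseB [654.1 -83.2  10. ]
sc baseR [ 505.4 -116.5   10. ]
sc grip [ 469.6 -133.6   40. ]
si wtop [ 591.7 -166.8  134. ]
si nestL [ 534.6 -137.9   89. ]
si nestB [ 557.8 -217.2   89. ]
si nestR [ 652.7 -194.6   89. ]
si baseR [ 679.3 -212.2   10. ]
si baseB [ 535.  -249.5   10. ]
si baseL [ 503.3 -126.3   10. ]
si grip [ 474.8 -135.    40. ]
(array([ 592.9, -163.8,  131.2]), np.float64(1.6)) (array([ 472.5, -134. ,   41. ]), np.float64(5.0))
```

Two views agree to a few mm: post and weight at about (593,-164), jig yaw about 0.25, grip at about (472,-134.5), pad at (540.5,201.5). I'll move above the weight and refine with the wrist camera.

The rows are not in the units I measure in: shifts go in shares of 600 mm and turns go in shares of pi rad. I convert before sending: -164 mm is -0.2733, -120 mm is -0.2.

Emit:
tcp_steps([
  {"finger_gap": 92,"x": -0.0667,"y": 0.0283},
  {"finger_gap": 92,"x": -0.1333,"y": 0.0567},
  {"finger_gap": 92,"x": -0.2,"y": 0.085},
  {"finger_gap": 92,"x": -0.2733,"y": 0.1133},
  {"finger_gap": 92,"x": -0.2733,"y": 0.1133},
])

```text
time: 0.92
tool_pos: [593.5, -166.9, 403.8]
tcp_rot: [-3.141, 0.0, 1.567]
contact_force: [-0.8, 0.1, -0.3]
grip_width: 92.3
finger_force: 0.0
```

Emit:
tcp_steps([
  {"finger_gap": 92},
  {"finger_gap": 92},
])

```text
time: 1.18
tool_pos: [592.8, -162.9, 404.9]
tcp_rot: [3.142, -0.0, 1.572]
contact_force: [-1.3, 0.3, 0.9]
grip_width: 91.8
finger_force: 0.0
```

Run:
```python
from h import *
w=cap('wrist');cv2.imwrite('pics/w1.png',cv2.resize(w['color'][:,:,::-1],(800,600),interpolation=2))
o=bot.get_obs();print(o['tool_pos'],o['tcp_rot'],o['joint_positions']);print(ray(w,280,210))
print(proj(w,(593,-164,134)),proj(w,(593,-164,143)))
a=vision.capture('scene');b=vision.capture('side')
k=.7
for n,p,q,z in(('small',(408,318),(383,306),22),('modA',(496,310),(300,297),12),('modB',(520,378),(327,252),12)):
  print(n,onz(a,p[0]*k,p[1]*k,z).round(),onz(b,q[0]*k,q[1]*k,z).round())
```

```text
[ 592.83243932 -162.82334237  405.03943119] [ 3.14141097e+00 -8.75625834e-05  1.57220465e+00] [-3.92671375e-01  5.09266563e-01  1.25810276e+00  1.53573116e-04
  1.37408919e+00 -3.94109693e-01]
(array([593.18085154, -91.99206851, 385.864672  ]), array([ 0.00284448, -0.27224261, -0.96231254]))
[278.73802799 210.9888915 ] [278.72885735 214.47644636]
small [525.  80.  22.] [532.  83.  22.]
modA [394. 196.  12.] [396. 192.  12.]
modB [503. 317.  12.] [503. 313.  12.]
```

View pics/w1.png

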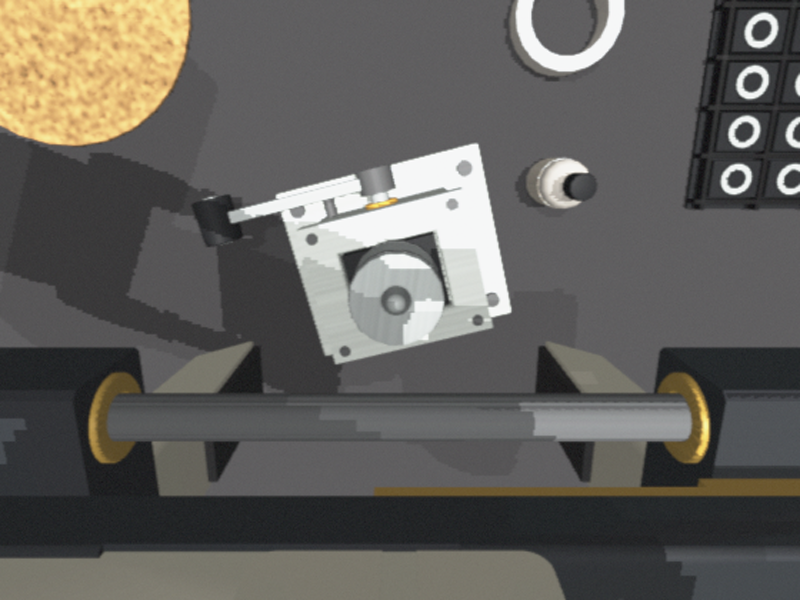

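The wrist view shows the weight top centred at (396,298), the post in its bore at (397,300), the grip at (217,220) with the bar joining it mid-length, and the glue bottle at (560,183).

Run:
```python
from h import *
w=cap('wrist');k=.7
print('w',onz(w,396*k,298*k,134),'post',onz(w,397*k,300*k,140),'grip',onz(w,217*k,219*k,46),'axis-cap',onz(w,376*k,183*k,50))
for n,p in(('n1',(312,239)),('n2',(452,204)),('n3',(478,320)),('n4',(345,351))): print(n,onz(w,p[0]*k,p[1]*k,89).round(1))
```

```text
w [ 592.08987172 -162.48979745  134.        ] post [ 592.61866769 -161.85654027  140.        ] grip [ 472.81894245 -132.57552109   46.        ] axis-cap [ 578.87805644 -108.94879077   50.        ]
n1 [ 542.7 -139.1   89. ]
n2 [ 624.2 -118.8   89. ]
n3 [ 642. -189.   89.]
n4 [ 560.1 -209.3   89. ]
```

Position is already within 1 mm of the weight. Descend and grip.

In the tool's units: 130 mm is 0.2167, 115 mm is 0.1917.

Emit:
tcp_steps([
  {"finger_gap": 92,"z": 0.05},
  {"finger_gap": 92,"z": 0.1},
  {"finger_gap": 92,"z": 0.15},
  {"finger_gap": 92,"z": 0.1917},
  {"finger_gap": 92,"z": 0.2167},
])

```text
time: 2.0
tool_pos: [592.8, -163.6, 273.6]
tcp_rot: [-3.14, -0.001, 1.571]
contact_force: [-0.0, 0.3, -0.1]
grip_width: 91.7
finger_force: 0.0
```

Emit:
tcp_steps([
  {"finger_gap": 92},
  {"finger_gap": 92},
])

```text
time: 2.25
tool_pos: [593.4, -164.0, 275.9]
tcp_rot: [3.14, 0.001, 1.571]
contact_force: [0.1, -1.3, 0.9]
grip_width: 91.8
finger_force: 0.0
```

Emit:
tcp_steps([
  {"finger_gap": 45},
  {"finger_gap": 45},
  {"finger_gap": 45},
  {"finger_gap": 45},
  {"finger_gap": 45},
])

```text
time: 2.88
tool_pos: [592.5, -163.9, 274.7]
tcp_rot: [-3.14, -0.0, 1.571]
contact_force: [-4.6, 0.2, 2.9]
grip_width: 49.7
finger_force: 30.0
```

Emit:
tcp_steps([
  {"finger_gap": 45},
  {"finger_gap": 45},
  {"finger_gap": 45},
])

```text
time: 3.25
tool_pos: [592.5, -164.0, 274.7]
tcp_rot: [-3.14, -0.0, 1.571]
contact_force: [-5.9, 0.2, 4.5]
grip_width: 49.5
finger_force: 30.0
```

In the tool's units: -80 mm is -0.1333, -65 mm is -0.1083.

Emit:
tcp_steps([
  {"finger_gap": 45,"z": -0.0167},
  {"finger_gap": 45,"z": -0.0417},
  {"finger_gap": 45,"z": -0.075},
  {"finger_gap": 45,"z": -0.1083},
  {"finger_gap": 45,"z": -0.1333},
])

```text
time: 3.88
tool_pos: [593.2, -163.9, 356.3]
tcp_rot: [3.14, 0.001, 1.571]
contact_force: [0.4, 0.5, -5.9]
grip_width: 49.8
finger_force: 30.0
```

Emit:
tcp_steps([
  {"finger_gap": 45},
  {"finger_gap": 45},
])

```text
time: 4.12
tool_pos: [592.8, -163.9, 354.0]
tcp_rot: [-3.14, -0.001, 1.571]
contact_force: [0.3, 0.0, -6.6]
grip_width: 49.7
finger_force: 30.0
```

Held: the wrist force reads about the weight's 6 N. Carry it to the pad, Δ(tool) = (+365, -52).

In the tool's units: 175 mm is 0.2917, 135 mm is 0.225.

Emit:
tcp_steps([
  {"finger_gap": 45,"x": 0.0333,"y": -0.005},
  {"finger_gap": 45,"x": 0.0917,"y": -0.0133},
  {"finger_gap": 45,"x": 0.1583,"y": -0.0217},
  {"finger_gap": 45,"x": 0.225,"y": -0.0317},
  {"finger_gap": 45,"x": 0.2917,"y": -0.0417},
])

```text
time: 4.75
tool_pos: [567.2, 13.2, 354.1]
tcp_rot: [-3.14, -0.001, 1.571]
contact_force: [0.8, -0.3, -5.2]
grip_width: 50.0
finger_force: 30.0
```

Emit:
tcp_steps([
  {"finger_gap": 45,"x": 0.0667,"y": -0.01},
  {"finger_gap": 45,"x": 0.1333,"y": -0.02},
  {"finger_gap": 45,"x": 0.2,"y": -0.0283},
  {"finger_gap": 45,"x": 0.2667,"y": -0.0383},
  {"finger_gap": 45,"x": 0.3167,"y": -0.045},
])

```text
time: 5.38
tool_pos: [539.7, 203.5, 354.1]
tcp_rot: [-3.14, -0.0, 1.572]
contact_force: [-0.6, -0.5, -7.0]
grip_width: 49.8
finger_force: 30.0
```

Emit:
tcp_steps([
  {"finger_gap": 45},
  {"finger_gap": 45},
])

```text
time: 5.62
tool_pos: [540.5, 201.3, 354.3]
tcp_rot: [-3.141, 0.001, 1.572]
contact_force: [-0.2, 0.4, -6.7]
grip_width: 49.8
finger_force: 30.0
```

Run:
```python
from h import *
w=cap('wrist');a=cap('scene');b=cap('side')
f=lambda d:cv2.resize(d['color'][:,:,::-1],(400,300),interpolation=cv2.INTER_AREA)
z=lambda d,x,y:cv2.resize(d['color'][y:y+120,x:x+160,::-1],(400,300),interpolation=2)
cv2.imwrite('pics/p2.png',np.vstack([np.hstack([f(w),f(a)]),np.hstack([z(a,240,150),z(b,180,120)])]))
o=bot.get_obs();print(o['tool_pos'],o['grip_width'],o['joint_positions'])
```

```text
[541.0522981  200.32406243 354.6149624 ] 49.59451086403935 [ 2.21816584e-01  4.78684830e-01  1.45289484e+00 -1.26772283e-04
  1.21030385e+00  2.22960006e-01]
```

View pics/p2.png

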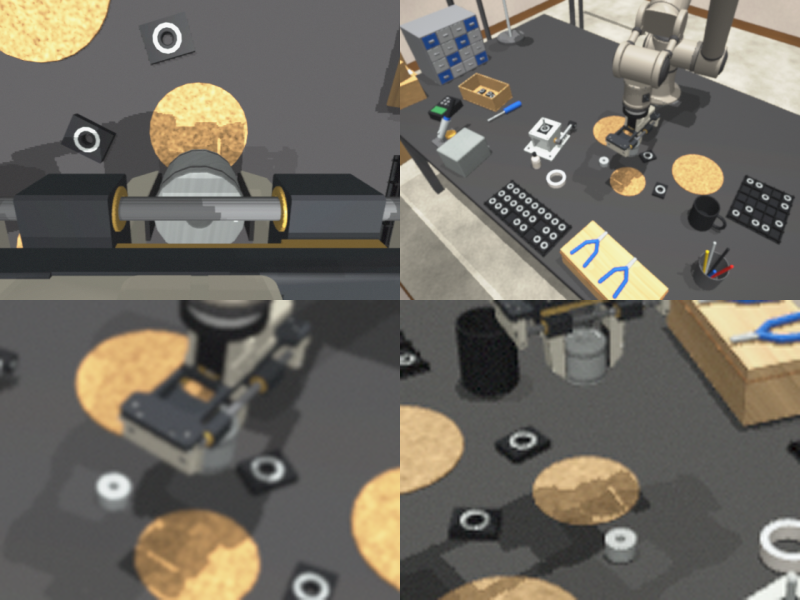

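The picture shows the weight upright between the fingers (wrist (198,200)) and the small pad free below it (wrist (198,130)). Lower to a couple of mm above the cork, then creep.

In the tool's units: 155 mm is 0.2583, 135 mm is 0.225.

Emit:
tcp_steps([
  {"finger_gap": 45,"z": 0.05},
  {"finger_gap": 45,"z": 0.1083},
  {"finger_gap": 45,"z": 0.1667},
  {"finger_gap": 45,"z": 0.225},
  {"finger_gap": 45,"z": 0.2583},
])

```text
time: 6.4
tool_pos: [540.8, 200.1, 197.9]
tcp_rot: [-3.139, 0.001, 1.569]
contact_force: [-1.0, 1.3, -6.0]
grip_width: 49.7
finger_force: 30.0
```

Emit:
tcp_steps([
  {"finger_gap": 45,"z": 0.0067},
  {"finger_gap": 45,"z": 0.01},
  {"finger_gap": 45,"z": 0.0117},
  {"finger_gap": 45,"z": 0.0133},
  {"finger_gap": 45,"z": 0.0133},
])

```text
time: 7.02
tool_pos: [541.1, 201.1, 192.1]
tcp_rot: [3.141, -0.0, 1.571]
contact_force: [-0.2, -0.2, -5.7]
grip_width: 49.7
finger_force: 30.0
```

Emit:
tcp_steps([
  {"finger_gap": 45,"z": 0.0017},
  {"finger_gap": 45,"z": 0.0033},
  {"finger_gap": 45,"z": 0.0033},
])

```text
time: 7.4
tool_pos: [541.1, 201.1, 189.8]
tcp_rot: [3.141, -0.0, 1.571]
contact_force: [-1.4, 0.3, -4.3]
grip_width: 50.2
finger_force: 30.0
```

Force is just starting to unload, so contact is beginning. One more mm, then open modestly.

In the tool's units: 1.2 mm is 0.002, 0.7 mm is 0.0012.

Emit:
tcp_steps([
  {"finger_gap": 45,"z": 0.0012},
  {"finger_gap": 45,"z": 0.002},
  {"finger_gap": 45,"z": 0.002},
])

```text
time: 7.78
tool_pos: [541.0, 201.0, 189.7]
tcp_rot: [3.141, -0.0, 1.571]
contact_force: [-3.3, 0.0, 6.5]
grip_width: 49.8
finger_force: 30.0
```

Emit:
tcp_steps([
  {"finger_gap": 62},
  {"finger_gap": 62},
  {"finger_gap": 62},
  {"finger_gap": 62},
])

```text
time: 8.28
tool_pos: [541.1, 201.0, 188.5]
tcp_rot: [3.141, -0.0, 1.571]
contact_force: [-0.3, 0.1, 0.2]
grip_width: 61.8
finger_force: 0.0
```

Emit:
tcp_steps([
  {"finger_gap": 62},
  {"finger_gap": 62},
  {"finger_gap": 62},
])

```text
time: 8.65
tool_pos: [541.0, 201.0, 188.5]
tcp_rot: [3.141, 0.0, 1.571]
contact_force: [0.7, -0.8, 0.2]
grip_width: 61.4
finger_force: 0.0
```

Released. Rise straight up, then travel over the lever while turning +1.326 about the tool z, so the fingers close along the grip's axis.

In the tool's units: -185 mm is -0.3083, -150 mm is -0.25.

Emit:
tcp_steps([
  {"finger_gap": 62,"z": -0.025},
  {"finger_gap": 62,"z": -0.0833},
  {"finger_gap": 62,"z": -0.1667},
  {"finger_gap": 62,"z": -0.25},
  {"finger_gap": 62,"z": -0.3083},
])

```text
time: 9.28
tool_pos: [540.8, 201.0, 377.4]
tcp_rot: [3.138, -0.001, 1.571]
contact_force: [0.5, -0.7, 0.5]
grip_width: 61.8
finger_force: 0.0
```

Emit:
tcp_steps([
  {"finger_gap": 70},
  {"finger_gap": 70,"x": -0.0667,"y": -0.015,"spin": 0.0477},
  {"finger_gap": 70,"x": -0.1417,"y": -0.03,"spin": 0.0955},
  {"finger_gap": 70,"x": -0.2167,"y": -0.045,"spin": 0.1464},
  {"finger_gap": 70,"x": -0.2833,"y": -0.0583,"spin": 0.1974},
])

```text
time: 9.9
tool_pos: [505.2, 29.7, 373.1]
tcp_rot: [-3.141, 0.001, 0.945]
contact_force: [-0.3, 0.2, 0.5]
grip_width: 69.8
finger_force: 0.0
```

Run:
```python
from h import *
o=bot.get_obs();p=o['tool_pos'];y=o['tcp_rot'][2];tx=np.array([np.cos(y),np.sin(y)]);ty=np.array([np.sin(y),-np.cos(y)])
D=np.array([471.5,-133.9])-p[:2];print(p,o['tcp_rot'],o['joint_positions'],'dx,dy',D@tx,D@ty,'turn left',y-0.245)
```

```text
[505.1777154   29.65575284 373.14763507] [-3.14073310e+00  6.53875393e-04  9.45433322e-01] [-9.28816212e-02  3.36377417e-01  1.62494225e+00 -1.37250808e-04
  1.18134550e+00  5.32533845e-01] dx,dy -152.31758896123154 68.43993639864526 turn left 0.7004333216126616
```

In the tool's units: -154 mm is -0.2567, 67.7 mm is 0.1128, 0.706 rad is 0.2247.

Emit:
tcp_steps([
  {"finger_gap": 70,"x": -0.0517,"y": 0.0233,"spin": 0.0477},
  {"finger_gap": 70,"x": -0.1083,"y": 0.0467,"spin": 0.1019},
  {"finger_gap": 70,"x": -0.1667,"y": 0.0733,"spin": 0.1528},
  {"finger_gap": 70,"x": -0.225,"y": 0.0983,"spin": 0.1974},
  {"finger_gap": 70,"x": -0.2567,"y": 0.1128,"spin": 0.2247},
])

```text
time: 10.52
tool_pos: [470.8, -135.1, 373.1]
tcp_rot: [-3.141, 0.001, 0.24]
contact_force: [-0.7, -0.0, -1.0]
grip_width: 69.3
finger_force: 0.0
```

Emit:
tcp_steps([
  {"finger_gap": 70},
  {"finger_gap": 70},
])

```text
time: 10.78
tool_pos: [471.5, -133.1, 373.3]
tcp_rot: [-3.141, 0.0, 0.246]
contact_force: [0.5, -0.4, 0.3]
grip_width: 70.4
finger_force: 0.0
```

Run:
```python
from h import *
w=cap('wrist');a=cap('scene')
f=lambda d:cv2.resize(d['color'][:,:,::-1],(400,300),interpolation=cv2.INTER_AREA)
z=cv2.resize(a['color'][190:280,260:380,::-1],(400,300),interpolation=2)
cv2.imwrite('pics/p3.png',np.vstack([cv2.resize(w['color'][:,:,::-1],(560,420))[:,:,:],np.hstack([z[:180,:280],f(a)[:180,60:340]])]))
o=bot.get_obs();print(o['tool_pos'],o['tcp_rot'],o['joint_positions']);print(proj(w,(471.5,-133.9,40)),proj(w,(471.5,-133.9,53)))
```

```text
[ 471.67273602 -132.79904898  373.41814144] [-3.14117561e+00  1.74357721e-04  2.46769624e-01] [-4.31060592e-01  3.07539975e-01  1.66687373e+00  2.34298887e-04
  1.16757630e+00  8.92874169e-01]
[281.21848786 190.44135417] [281.29631416 193.74005435]
```

View pics/p3.png

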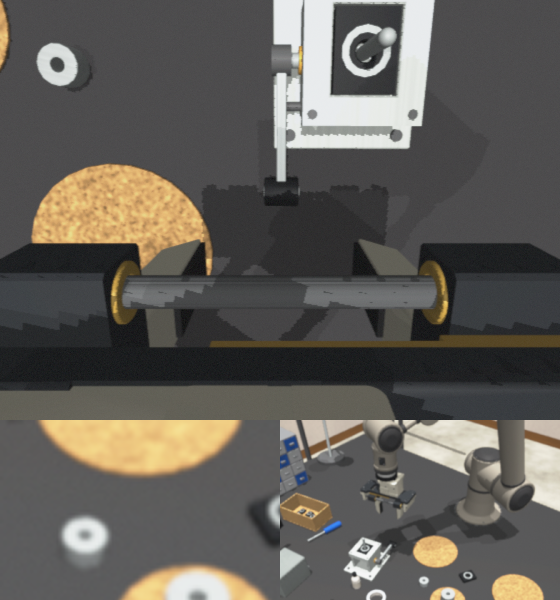

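The grip's centre is at wrist (281,190), exactly as predicted, lying between the fingers with its axis along their closing line; the post and module are free and the weight stands on the small pad. Descend 174 mm and close on the grip's ends.

In the tool's units: 174 mm is 0.29, 155 mm is 0.2583.

Emit:
tcp_steps([
  {"finger_gap": 70,"z": 0.0667},
  {"finger_gap": 70,"z": 0.1333},
  {"finger_gap": 70,"z": 0.2},
  {"finger_gap": 70,"z": 0.2583},
  {"finger_gap": 70,"z": 0.29},
])

```text
time: 11.5
tool_pos: [471.4, -132.6, 197.8]
tcp_rot: [-3.14, 0.002, 0.247]
contact_force: [0.0, -0.3, 0.1]
grip_width: 69.9
finger_force: 0.0
```

Emit:
tcp_steps([
  {"finger_gap": 70},
  {"finger_gap": 70},
])

```text
time: 11.75
tool_pos: [472.1, -133.4, 200.3]
tcp_rot: [3.141, -0.001, 0.246]
contact_force: [0.3, -0.3, 0.0]
grip_width: 69.8
finger_force: 0.0
```

Emit:
tcp_steps([
  {"finger_gap": 24},
  {"finger_gap": 24},
  {"finger_gap": 24},
  {"finger_gap": 24},
  {"finger_gap": 24},
])

```text
time: 12.38
tool_pos: [471.7, -134.1, 199.7]
tcp_rot: [3.14, -0.0, 0.245]
contact_force: [-0.3, -3.2, 0.7]
grip_width: 30.2
finger_force: 30.0
```

Emit:
tcp_steps([
  {"finger_gap": 24},
  {"finger_gap": 24},
])

```text
time: 12.62
tool_pos: [471.8, -134.1, 199.6]
tcp_rot: [3.141, -0.0, 0.245]
contact_force: [-0.7, -6.1, 0.1]
grip_width: 30.2
finger_force: 30.0
```

Gripped at 30.2 mm, the grip's length. Swing it along the 110 mm arc in two batches of 0.5 rad.

In the tool's units: -52.7 mm is -0.0878, -42.8 mm is -0.0713.

Emit:
tcp_steps([
  {"finger_gap": 24,"x": 0.0008,"z": -0.0183},
  {"finger_gap": 24,"x": 0.0037,"z": -0.0365},
  {"finger_gap": 24,"x": 0.0082,"z": -0.0542},
  {"finger_gap": 24,"x": 0.0145,"z": -0.0713},
  {"finger_gap": 24,"x": 0.0225,"z": -0.0878},
])

```text
time: 13.25
tool_pos: [484.9, -130.8, 251.9]
tcp_rot: [3.141, 0.0, 0.245]
contact_force: [4.7, -5.7, -7.8]
grip_width: 29.5
finger_force: 30.0
```

Emit:
tcp_steps([
  {"finger_gap": 24},
])

```text
time: 13.38
tool_pos: [485.1, -130.7, 252.3]
tcp_rot: [3.14, -0.001, 0.245]
contact_force: [1.6, -5.6, -2.0]
grip_width: 30.0
finger_force: 30.0
```

Emit:
tcp_steps([
  {"finger_gap": 24,"x": 0.0095,"z": -0.0157},
  {"finger_gap": 24,"x": 0.0207,"z": -0.0302},
  {"finger_gap": 24,"x": 0.0332,"z": -0.0437},
  {"finger_gap": 24,"x": 0.047,"z": -0.0557},
  {"finger_gap": 24,"x": 0.0618,"z": -0.0663},
])

```text
time: 14.0
tool_pos: [520.2, -122.1, 290.9]
tcp_rot: [3.141, 0.004, 0.245]
contact_force: [0.2, -9.5, -8.0]
grip_width: 29.8
finger_force: 30.0
```

Emit:
tcp_steps([
  {"finger_gap": 24},
])

```text
time: 14.12
tool_pos: [520.6, -121.9, 291.4]
tcp_rot: [3.141, 0.002, 0.245]
contact_force: [-0.7, -5.9, -2.8]
grip_width: 29.8
finger_force: 30.0
```

Forces are small and it is following the arc. Finish to straight up.

In the tool's units: 51.6 mm is 0.086, 40.7 mm is 0.0678.

Emit:
tcp_steps([
  {"finger_gap": 24,"x": 0.0158,"z": -0.0092},
  {"finger_gap": 24,"x": 0.0327,"z": -0.0167},
  {"finger_gap": 24,"x": 0.05,"z": -0.0223},
  {"finger_gap": 24,"x": 0.0678,"z": -0.0263},
  {"finger_gap": 24,"x": 0.086,"z": -0.0287},
])

```text
time: 14.75
tool_pos: [570.0, -109.6, 308.5]
tcp_rot: [3.142, 0.005, 0.245]
contact_force: [-5.3, -7.5, -0.6]
grip_width: 29.5
finger_force: 30.0
```

Emit:
tcp_steps([
  {"finger_gap": 24,"x": 0.0083,"z": -0.0003},
  {"finger_gap": 24,"x": 0.013,"z": -0.0005},
  {"finger_gap": 24,"x": 0.013,"z": -0.0005},
  {"finger_gap": 24,"x": 0.013,"z": -0.0005},
  {"finger_gap": 24,"x": 0.013,"z": -0.0005},
])

```text
time: 15.38
tool_pos: [577.5, -107.7, 308.9]
tcp_rot: [3.141, 0.004, 0.245]
contact_force: [-3.1, -6.8, 0.3]
grip_width: 29.5
finger_force: 30.0
```

Emit:
tcp_steps([
  {"finger_gap": 24},
  {"finger_gap": 24},
  {"finger_gap": 24},
])

```text
time: 15.75
tool_pos: [577.5, -107.8, 308.9]
tcp_rot: [3.141, 0.004, 0.245]
contact_force: [-3.2, -6.3, 1.8]
grip_width: 29.9
finger_force: 30.0
```

Create c.py:
```python
from h import *
w=cap('wrist');a=cap('scene');b=cap('side')
z=lambda d,x,y,s:cv2.resize(d['color'][y:y+3*s,x:x+4*s,::-1],(400,300),interpolation=2)
cv2.imwrite('pics/p4.png',np.vstack([np.hstack([z(w,0,0,140),z(a,160,135,30)]),np.hstack([z(b,270,190,32),z(a,265,200,30)])]))
o=bot.get_obs();p=o['tool_pos'];
c=np.array([578.2,-107.2]);u=np.array([np.cos(.245),np.sin(.245)])
print(p,'x from axis',(p[:2]-c)@u,'y',(p[:2]-c)@[-u[1],u[0]],'z',p[2]-159-40,o['contact_force'],o['finger_force'])
print([proj(d,(540.5,201.5,49)).round(1).tolist() for d in(a,b)])
```

```bash
python3 c.py
```

```text
[ 577.46343801 -107.74920372  308.95560601] x from axis -0.8477791125835211 y -0.35414525739400005 z 109.95560600703556 [-3.52511316 -7.23250368  0.92302891] 29.999952614307404
[[319.4, 242.2], [253.7, 183.2]]
```

View pics/p4.png

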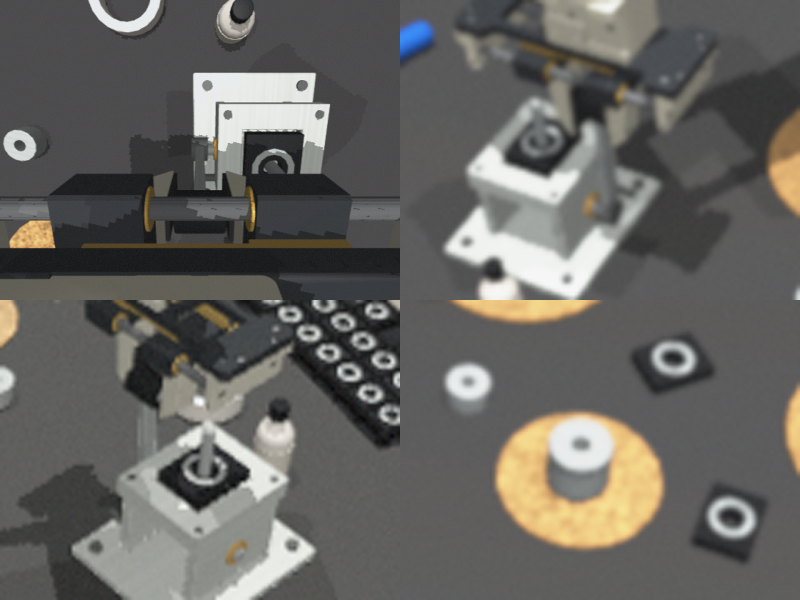

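The picture shows the lever bar vertical with the grip held (scene crop (600,170)), the module raised clear of the nest around the post (side crop (205,470)), and the weight upright in the middle of the small pad (scene crop (580,460)). I'll hold a moment longer, then hand in.

Emit:
tcp_steps([
  {"finger_gap": 24},
  {"finger_gap": 24},
  {"finger_gap": 24},
  {"finger_gap": 24},
  {"finger_gap": 24},
])

```text
time: 16.52
tool_pos: [577.5, -107.7, 309.0]
tcp_rot: [3.141, 0.004, 0.245]
contact_force: [-3.3, -7.2, 1.1]
grip_width: 29.8
finger_force: 30.0
```

```bash
python3 -c "from plant import bot; print(bot.close_job())"
```

```text
the job is handed in; nothing more can be done
None
```

I handed the job in at 16.5 s with the weight standing on the smallest cork pad and the lever held straight up, the module pushed up out of its nest; `close_job()` returned no verdict.

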